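# Dry-lay a gas run on the layout board

## Robot

A 7-joint arm with a two-finger parallel gripper is mounted at the origin on the work surface. World frame = base frame: x ahead of the robot, y to its left, z up, the work surface at z = 0. Lengths are in m, angles in rad, forces in N, time in s.
With the tool pointing down it reaches from about 0.425 to 0.975 m from the base axis. Payload 16.7 kg.
Tool frame: the origin (TCP) lies midway between the tips of the shut fingers; the grasp point (between the pads) lies manip.pinch_z behind it (manip.pinch_z is the distance from the TCP to the grasp point, in m); y points along the fingers, z is the direction in which the jaws open and shut, and the axes are right-handed (so a half turn about y gives the same grasp; the last joint's range is limited). The gripper opens to 85 mm and grips with 20 to 120 N. Pads are 22 mm wide; open, the fingers measure 114 mm over their backs; the gripper's body (76 mm by 85 mm) begins 54 mm behind the grasp point. The pads swing forward as they close: fully open they stand 13 mm farther back than shut.
Start: joints at [-1.335, 0.426, 0.074, 1.606, -0.034, 1.111, -0.067], TCP at [0.254, 0.625, 0.231] pointing down, gripper open.
Joint ranges: [-2.85, 2.85], [-0.5, 2.14], [-1.23, 1.37], [0.21, 2.46], [-1.02, 4.16], [0.16, 2.05], [-2.73, 2.73]. Speed limits (rad/s): [1.89, 1.89, 2.39, 2.39, 3.01, 3.01, 3.01].

## Interface

Orientations are given as a unit quaternion [w, x, y, z].
In Python, from bench import manip, viewer, workorder gives the robot as it stands. The module is installed in compiled form; this text tells all that it offers.
- The arm moves only by the shell command python3 -m crank 'ROWS' [FORCE]. ROWS is a JSON object of lists of equal length, an entry for each row: "delta_pos": the shift along the tool's x, y, z in cm, a list of three; "angular": the turn, a rotation vector about the tool's x, y, z in rad, a list of three; "jaw": the closure, from 0 (fully open) to 1 (shut). A call has 1 to 20 rows; each row is the pose to reach, as a shift and turn from the pose measured when the call began, along the tool's axes at that moment; what a row does not reach only later rows make up. A row lasts 1/8 s, in which the tool goes at most 62.5 mm and 10.7 degrees, less where a joint would pass 70% of its speed; a pose out of reach is approached as far as the arm can. A call with a gripper value outside its range is refused whole. The fingers move at their own pace and stop on an object; FORCE is the grip in N (left out, the last holds). Time passes only in rows, so rows that repeat a pose let the fingers close. It gives the time, the measured TCP pose, the force and the opening at its end, in the units of the state.
- manip.read_state(): the state, without advancing time (a new reading comes with each control period).
- viewer.get_image(name): name is "scene" or "top"; returns a dict with "frame" (400x640x3 uint8, blue, green, red), "z_map" (400x640 float32, m along the optical axis (not along the pixel's ray), 0 where there is no reading), "fx", "fy", "cx", "cy" (pixels), "D" ([k1, k2, p1, p2, k3] as OpenCV has them; the pictures are not rectified), "origin" and "orientation" of the camera in the world. Camera axes: x right, y up, looking along -z (the intrinsics and any distortion apply to the point x, -y, -z); pixel columns grow to the right and rows downward; lengths in m; the calibration is good to about 2 mm. A picture is of the moment at which its call begins.
- workorder.hand_in(): hands the job in, once; it reports no verdict.
Trained networks look in a picture, given as the dict that the camera call returned (one of the last four; its "shot" number tells which), for a name from the list of things; names that differ only in an ending like _2 or _b are one class to them, and where a whole thing is asked for, a point or a joint stands for the part that bears it (a point fixed in the world has none). Each returns a list of dicts, best first, with "conf" (0 to 1); they miss things now and then, are a little off and sometimes report something else, mostly with a low value. They report only what shows in the picture. A call takes as long as a camera call. They do not tell look-alikes from the thing itself.
- viewer.look_for(picture, thing): "box" ([left, top, width, height] in pixels, round what is visible of it).
- viewer.regions_of(picture, thing): "mask" (400x640 bool, what is visible of it) and "box" ([left, top, width, height] in pixels, round what is visible of it).
The state is a dict: "clock": time; "joints": joint angles; "joint_vel": joint speeds; "joint_torque": joint torques, N m; "position": TCP position; "orientation": TCP orientation; "contact_force": force on the tool from outside, world axes, zero at the start; "ft_torque": the same for the moment, N m; "grip_width": finger opening in m.
Only numpy, scipy, OpenCV 4.12 (cv2) and the standard library are available. Lean on these libraries where they do the work, as an engineer would, in place of code of your own. Each camera call takes 0.05 s, during which the arm holds its last target. There are 200 camera calls.

## Task

Dry-lay the gas run on the plywood board: centre the brass valve with the yellow handle on the pad next to the grey regulator, the steel union on the pad next to the white socket outlet, and the copper tee on the pad between them, each upright with its pipe axis along the black line of its pad. Then fit the red cap over the tee's upturned branch so that it sits fully down. Never tip any of these four parts over, and leave everything released.

Things in the scene. Friction and masses are not known exactly. Their poses are not given: they have to be found in the camera images.
- valve_center (a point): Loose brass ball valve, 0.3 kg, 78 mm long (pipe axis = own y), 52 mm high, on two hex nuts 39 mm wide in x. Its middle 44 mm is a flat-sided body 30 mm wide in x, 1 to 33 mm above the underside: grip it there, across x. Yellow bar handle on top (14 mm wide, 56 mm along y), 44 to 52 mm up. Point: its centre, 26 mm above its underside; z up. Either way round is the same.
- tee_center (a point): Loose copper tee, branch straight up, 0.35 kg, 77 mm long (pipe axis = own y), 66 mm high, on two hex nuts 39 mm wide in x. Branch nut 40 mm across flats that face +x and -x, 33 to 47 mm above the underside: grip it there, across x. Above it a brass spigot, 22 mm across, tapers to 14 mm. Point: its centre, 33 mm above its underside, on the branch axis; z up. Either way round is the same.
- union_center (a point): Loose bright steel pipe union with octagonal nuts, 0.35 kg, 77 mm long (pipe axis = own y), 38 mm high. Middle nut 38 mm across upright flats, 26 mm long: grip it across x. Nuts 12 mm long at both ends. Point: its centre, 19 mm above its underside; z up. Either way round is the same. (A dark grey elbow nearby is a spare, not wanted.)
- cap_center (a point): Loose red plastic cap, 50 g: a round cup upside down, 40 mm outside diameter, 34 mm high, inside 32 mm wide and 28 mm deep, open below. Fitted, its rim rests on top of the tee's branch nut, 47 mm above the tee's underside, the spigot inside it. Point: its centre, 17 mm above its rim; z up.
- pad_white_top (a point): Fixed white pad, 84 mm (own x) by 100 mm (own y), 6 mm thick, on a plywood board (12 mm thick, 120 by 680 mm) that lies on the bench. Point: centre of its top face, 18 mm above the bench. Own y runs along the board, as does its thin black centre line; z up. Pads stand about 135 mm apart in a row; the colours change places.
- pad_green_top (a point): Fixed green pad, 84 mm (own x) by 100 mm (own y), 6 mm thick, on a plywood board (12 mm thick, 120 by 680 mm) that lies on the bench. Point: centre of its top face, 18 mm above the bench. Own y runs along the board, as does its thin black centre line; z up. Pads stand about 135 mm apart in a row; the colours change places.
- pad_blue_top (a point): Fixed blue pad, 84 mm (own x) by 100 mm (own y), 6 mm thick, on a plywood board (12 mm thick, 120 by 680 mm) that lies on the bench. Point: centre of its top face, 18 mm above the bench. Own y runs along the board, as does its thin black centre line; z up. Pads stand about 135 mm apart in a row; the colours change places.
- regulator: Gas regulator, fixed at one end of the board (which end changes): round grey dome 88 mm in diameter, bolts round the rim, yellow cap on top, 82 mm high, copper stubs along the board. The nearest pad's centre is about 135 mm away. Origin: centre of its underside, 12 mm above the bench.
- socket: Appliance socket outlet, fixed at the board's other end: white square block on an 86 mm square plate, round brass fitting on top, 56 mm high, copper stubs along the board. The nearest pad's centre is about 135 mm away. Origin: centre of its underside, 12 mm above the bench.
Mind the look-alikes: they are no part of the job. What is shaped like the part that bears valve_center but purple is not meant.

How it is judged:
At the end, for the whole second after the job is handed in: Valve on the pad by the regulator, union on the pad by the socket, tee on the pad between: within 15 mm of its centre, axis within 15 deg of the line, upright within 7 deg, resting. Cap down on the tee's branch nut within 4 mm, centred within 8 mm, upright within 7 deg. All at rest (((horizontal distance between pad_white_top and regulator below 0.2 m and horizontal distance between valve_center and pad_white_top below 0.015 m and angle between the y axis of valve_center and the y axis of pad_white_top, either way round below 0.26 rad and z of valve_center in the frame of pad_white_top between 0.022 and 0.03 m) or (horizontal distance between pad_green_top and regulator below 0.2 m and horizontal distance between valve_center and pad_green_top below 0.015 m and angle between the y axis of valve_center and the y axis of pad_green_top, either way round below 0.26 rad and z of valve_center in the frame of pad_green_top between 0.022 and 0.03 m) or (horizontal distance between pad_blue_top and regulator below 0.2 m and horizontal distance between valve_center and pad_blue_top below 0.015 m and angle between the y axis of valve_center and the y axis of pad_blue_top, either way round below 0.26 rad and z of valve_center in the frame of pad_blue_top between 0.022 and 0.03 m)) and angle between each of valve_center, tee_center, union_center, cap_center's own z axis and vertical below 0.12 rad and ((horizontal distance between pad_white_top and regulator above 0.2 m and horizontal distance between pad_white_top and socket above 0.2 m and horizontal distance between tee_center and pad_white_top below 0.015 m and angle between the y axis of tee_center and the y axis of pad_white_top, either way round below 0.26 rad and z of tee_center in the frame of pad_white_top between 0.029 and 0.037 m) or (horizontal distance between pad_green_top and regulator above 0.2 m and horizontal distance between pad_green_top and socket above 0.2 m and horizontal distance between tee_center and pad_green_top below 0.015 m and angle between the y axis of tee_center and the y axis of pad_green_top, either way round below 0.26 rad and z of tee_center in the frame of pad_green_top between 0.029 and 0.037 m) or (horizontal distance between pad_blue_top and regulator above 0.2 m and horizontal distance between pad_blue_top and socket above 0.2 m and horizontal distance between tee_center and pad_blue_top below 0.015 m and angle between the y axis of tee_center and the y axis of pad_blue_top, either way round below 0.26 rad and z of tee_center in the frame of pad_blue_top between 0.029 and 0.037 m)) and ((horizontal distance between pad_white_top and socket below 0.2 m and horizontal distance between union_center and pad_white_top below 0.015 m and angle between the y axis of union_center and the y axis of pad_white_top, either way round below 0.26 rad and z of union_center in the frame of pad_white_top between 0.015 and 0.023 m) or (horizontal distance between pad_green_top and socket below 0.2 m and horizontal distance between union_center and pad_green_top below 0.015 m and angle between the y axis of union_center and the y axis of pad_green_top, either way round below 0.26 rad and z of union_center in the frame of pad_green_top between 0.015 and 0.023 m) or (horizontal distance between pad_blue_top and socket below 0.2 m and horizontal distance between union_center and pad_blue_top below 0.015 m and angle between the y axis of union_center and the y axis of pad_blue_top, either way round below 0.26 rad and z of union_center in the frame of pad_blue_top between 0.015 and 0.023 m)) and horizontal distance between cap_center and tee_center below 0.008 m and z of cap_center in the frame of tee_center between 0.027 and 0.035 m and linear speed of each of valve, tee, union, cap below 0.02 m/s and angular speed of each of valve, tee, union, cap below 0.2 rad/s); the robot touches nothing.
It fails at once if the valve, tee, union or cap is tipped over (more than about 45 degrees) (angle between any of valve_center, tee_center, union_center, cap_center's own z axis and vertical above 0.8 rad).
It also fails if it takes over 99 s, if anything falls off the work surface, if the arm or the gripper's body presses on something with over 40 N, if the wrist force passes 120 N, or if a joint passes its speed limit or range.

## Working session

There is one attempt and no reset: what is moved stays moved. The work goes in short steps, Python scripts to look and compute and a shell command to move; the robot and the scene stay as the last step left them, time stands still between calls to the robot, and variables do not carry over. Pictures are saved under pics/ and viewed, about 12 in all and at most 16, crops included, and the job is handed in when it is done.

```bash
mkdir -p pics; ls
cat > h.py <<'E'
import numpy as np, cv2
from scipy.spatial.transform import Rotation as R
from bench import manip, viewer, workorder
def Rq(q): return R.from_quat([q[1],q[2],q[3],q[0]])
def cloud(p):
    v,u=np.mgrid[0:400,0:640]
    K=np.array([[p['fx'],0,p['cx']],[0,p['fy'],p['cy']],[0,0,1.]])
    n=cv2.undistortPoints(np.stack([u,v],-1).reshape(-1,1,2).astype(float),K,np.array(p['D'],float)).reshape(400,640,2)
    z=p['z_map']
    c=np.stack([n[...,0]*z,-n[...,1]*z,-z],-1)
    W=Rq(p['orientation']).apply(c.reshape(-1,3)).reshape(400,640,3)+np.array(p['origin'])
    W[z<=0]=np.nan
    return W
E
python3 - <<'E'
from h import *
s=manip.read_state()
print({k:np.round(v,3).tolist() for k,v in s.items()}, manip.pinch_z)
print(Rq(s['orientation']).as_matrix().round(3))
for n in ['scene','top']:
    p=viewer.get_image(n); cv2.imwrite(f'pics/{n}0.png',p['frame']); print(n,p['origin'],p['orientation'],p['fx'])
    W=cloud(p)
    for t in ['valve_center','tee_center','union_center','cap_center','pad_white_top','pad_green_top','pad_blue_top','regulator','socket']:
        for r in viewer.regions_of(p,t)[:3]:
            m=r['mask']; w=W[m]; w=w[~np.isnan(w[:,0])]
            print(t,round(r['conf'],2),r['box'],np.median(w,0).round(3) if len(w) else None, np.percentile(w[:,2],98).round(3) if len(w) else None)
E
```

```text
pics
{'clock': 0.0, 'joints': [-1.335, 0.427, 0.074, 1.607, -0.034, 1.111, -0.067], 'joint_vel': [0.001, -0.0, 0.001, -0.0, -0.001, 0.0, -0.002], 'joint_torque': [0.001, -94.984, 3.761, -46.353, 0.019, 0.01, 0.0], 'position': [0.254, 0.625, 0.231], 'orientation': [-0.694, 0.694, -0.136, 0.136], 'contact_force': [-0.226, 0.459, -0.31], 'ft_torque': [-0.02, 0.066, -0.023], 'grip_width': 0.085} 0.0187
[[ 0.926 -0.     0.376]
 [-0.376 -0.001  0.926]
 [ 0.    -1.    -0.001]]
scene [0.97835892 0.5972634  1.03657733] [0.30110095 0.1043696  0.29805296 0.89978311] 491.61673507848815
valve_center 0.95 [340.2, 182.8, 28.8, 28.0] [0.46  0.06  0.033] 0.055
valve_center 0.94 [416.0, 187.8, 18.7, 37.0] [0.343 0.185 0.033] 0.055
valve_center 0.74 [344.5, 133.6, 27.7, 22.9] [ 0.351 -0.076  0.031] 0.055
tee_center 0.65 [264.3, 102.6, 26.7, 25.9] [ 0.457 -0.296  0.033] 0.067
tee_center 0.61 [240.1, 170.2, 42.5, 38.3] [ 0.633 -0.112  0.018] 0.023
union_center 0.88 [315.9, 162.0, 18.3, 27.6] [ 0.479 -0.041  0.032] 0.041
cap_center 0.85 [409.4, 261.5, 23.1, 22.4] [0.476 0.319 0.033] 0.039
pad_white_top 0.
[... 820 characters left out ...]
 0.75 [328.8, 212.3, 32.4, 23.9] [ 0.47  -0.05   0.034] 0.041
union_center 0.64 [278.6, 222.9, 37.1, 19.7] [0.45  0.05  0.033] 0.054
union_center 0.33 [169.9, 217.6, 25.7, 17.2] [0.466 0.31  0.033] 0.038
cap_center 0.56 [170.2, 217.7, 23.0, 16.8] [0.468 0.309 0.034] 0.038
pad_white_top 0.79 [231.1, 131.7, 41.4, 35.8] [0.645 0.155 0.018] 0.022
pad_green_top 0.93 [349.2, 132.5, 43.0, 39.6] [ 0.632 -0.114  0.018] 0.021
pad_blue_top 0.68 [292.3, 128.5, 45.8, 40.5] [0.638 0.015 0.018] 0.022
pad_blue_top 0.62 [443.3, 214.3, 38.9, 28.6] [ 0.449 -0.297  0.037] 0.068
regulator 0.76 [411.6, 127.6, 51.7, 43.0] [ 0.615 -0.247  0.06 ] 0.096
socket 0.84 [171.4, 125.0, 44.5, 36.5] [0.648 0.276 0.041] 0.071
```

View images.

Run:
```python
import cv2
a=cv2.imread('pics/scene0.png'); cv2.imwrite('pics/v1.png',cv2.resize(a[85:345,200:470],None,fx=2.2,fy=2.2,interpolation=cv2.INTER_CUBIC))
b=cv2.imread('pics/top0.png'); cv2.imwrite('pics/v2.png',cv2.resize(b[100:330,140:520],None,fx=2.1,fy=2.1,interpolation=cv2.INTER_CUBIC))
```

```text
(no output)
```

View pics/v1.png

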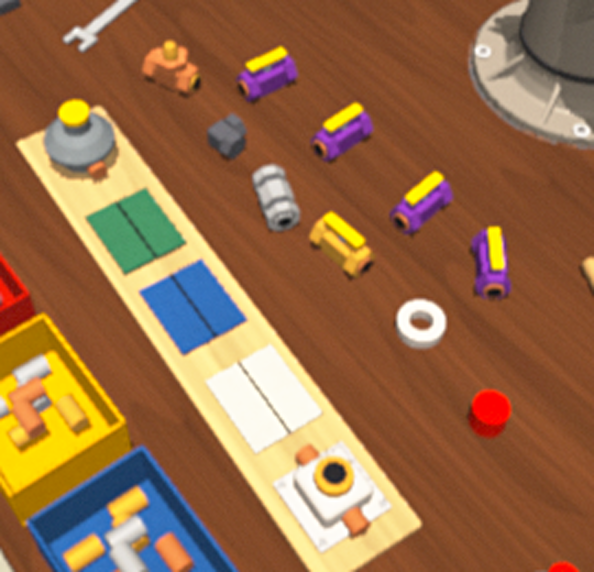

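View pics/v2.png

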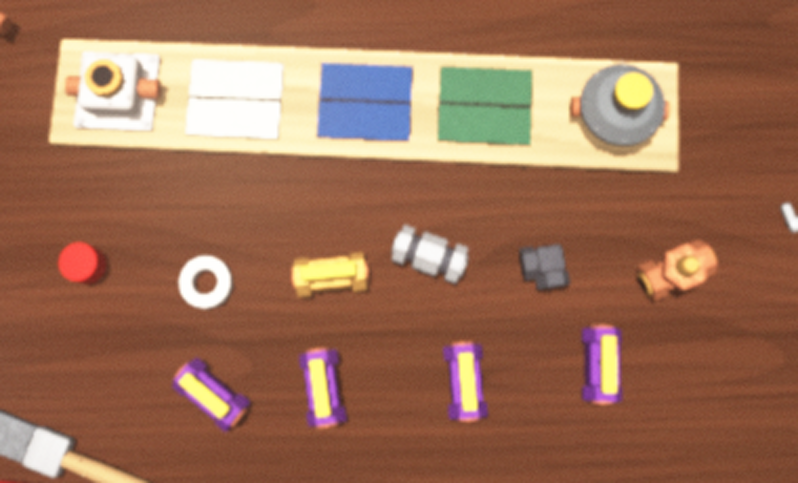

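Scene picture (full-frame px): the brass valve is at (355,197). Its look-alikes are four purple valves at (322,119), (355,145), (391,176) and (423,203). The union is at (325,175) and the dark elbow at (303,147). The tee is at (278,115), and the cap at (422,272) next to a white ring at (391,232). The order is regulator – green – blue – white – socket. So the valve goes to green, the tee to blue and the union to white.

```bash
cat > meas.py <<'E'
from h import *
def rect(P):
    (c,(a,b),th)=cv2.minAreaRect(P[:,:2].astype(np.float32)*1000)
    bx=cv2.boxPoints((c,(a,b),th)); e=bx[1]-bx[0]; f=bx[2]-bx[1]
    l=e if np.linalg.norm(e)>np.linalg.norm(f) else f
    return np.round(c,1),np.round(sorted((a,b)),1),round(float(np.degrees(np.arctan2(l[1],l[0]))%180),1)
def region(W,c,r,z0,z1,dz=0):
    d=np.hypot(W[...,0]-c[0],W[...,1]-c[1]); return W[(d<r)&(W[...,2]>z0)&(W[...,2]<z1)]
def trim(P):
    # keep points with neighbours (drop edge ghosts)
    from scipy.spatial import cKDTree
    n=np.array([len(x) for x in cKDTree(P[:,:2]).query_ball_point(P[:,:2],.005)]); return P[n>=.3*np.median(n)]
E
python3 - <<'E'
from meas import *
for n in ['scene','top']:
    p=viewer.get_image(n); W=cloud(p); f=p['frame'].astype(int)
    if n=='scene': cv2.imwrite('pics/v3.png',cv2.resize(p['frame'][90:290,240:440],None,fx=3,fy=3,interpolation=cv2.INTER_CUBIC))
    t=W[(abs(W[...,0]-.45)<.3)&(abs(W[...,1])<.35)&(W[...,2]<.009)]; print(n,'bench',np.median(t[:,2]).round(4))
    for nm,c,r,z0,z1 in [('valve',(.455,.055),.06,.009,.08),('handle',(.455,.055),.06,.046,.08),('union',(.475,-.045),.055,.009,.06),('uniontop',(.475,-.045),.055,.034,.06),('tee',(.453,-.297),.06,.009,.09),('teenut',(.453,-.297),.06,.043,.052),('spig',(.453,-.297),.06,.058,.09),('cap',(.472,.314),.04,.009,.06),('captop',(.472,.314),.04,.03,.06)]:
        P=trim(region(W,c,r,z0,z1)); print(nm,len(P),*rect(P),P.mean(0).round(4))
    b,g,rr=f[...,0],f[...,1],f[...,2]
    for nm in ['green','blue','white']:
        best=[x for x in viewer.regions_of(p,f'pad_{nm}_top')][:1]
        if best:
            m=best[0]['mask']; P=W[m]; P=trim(P[abs(P[:,2]-.018)<.008]); print(nm,len(P),*rect(P),P.mean(0).round(4))
E
```

```text
scene bench 0.0007
valve 430 [460.6  56.1] [31.1 78.9] 102.8 [0.46   0.0595 0.0343]
handle 115 [454.2  53. ] [15.7 58.1] 94.2 [0.4549 0.0546 0.0523]
union 393 [474.  -48.2] [38.4 78. ] 69.0 [ 0.4776 -0.0449  0.0311]
uniontop 167 [473.3 -50.7] [27.1 72.8] 69.2 [ 0.4743 -0.0494  0.0377]
tee 362 [ 452.1 -301.2] [39.9 76.2] 110.2 [ 0.4569 -0.2945  0.0355]
teenut 88 [ 454.5 -301.7] [37.7 40.5] 139.0 [ 0.4546 -0.2996  0.047 ]
spig 35 [ 452.  -303.7] [17.3 18.8] 57.3 [ 0.4533 -0.3019  0.0636]
cap 301 [470.1 315.3] [38.6 39.6] 43.3 [0.4732 0.3176 0.0307]
captop 223 [469.2 315.5] [37. 39.] 46.3 [0.47   0.316  0.0346]
green 1017 [ 633.5 -115.4] [ 84.7 105. ] 86.6 [ 0.6341 -0.112   0.0183]
blue 1145 [639.5  15.7] [ 86.7 102.3] 86.2 [0.6416 0.0167 0.0183]
white 1434 [645.7 155.1] [ 87.7 103. ] 85.8 [0.6483 0.1581 0.0184]
top bench 0.0005
valve 556 [453.   52.7] [38.9 78.8] 94.9 [0.4509 0.0514 0.037 ]
handle 177 [453.1  52.6] [14.1 55.2] 94.9 [0.4528 0.0527 0.052 ]
union 569 [472.2 -50.5] [38.2 76.5] 68.6 [ 0.4704 -0.0504  0.0333]
uniontop 271 [471.4 -50.4] [28.  69.8] 68.1 [ 0.4715 -0.0512  0.0377]
tee 600 [ 452.  -303.9] [37.8 73.4] 113.1 [ 0.4499 -0.2993  0.0401]
teenut 213 [ 452.8 -305.6] [37.8 42.7] 112.6 [ 0.4515 -0.304   0.0472]
spig 71 [ 451.8 -304.6] [16.6 18.8] 81.4 [ 0.452  -0.3031  0.0641]
cap 295 [469.3 312.9] [37.2 37.5] 46.3 [0.4682 0.3107 0.0322]
captop 247 [469.2 313. ] [36.5 37.5] 47.8 [0.4691 0.313  0.0345]
green 1612 [ 633.1 -114.4] [ 85.3 101.2] 85.8 [ 0.6319 -0.1146  0.018 ]
blue 1581 [640.2  15. ] [ 85.7 100.1] 85.8 [0.6387 0.0148 0.0181]
white 1570 [645.7 157. ] [ 85.  102.5] 85.4 [0.645  0.1559 0.0182]
```

View pics/v3.png

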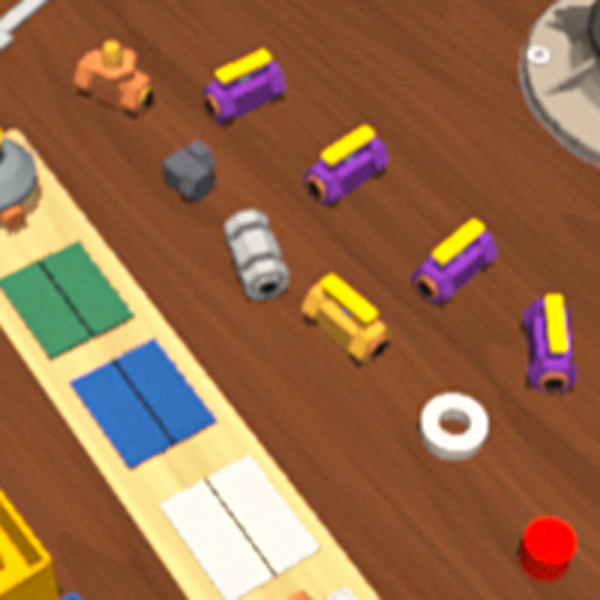

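The crop confirms the choice: the brass body with the yellow handle is at crop (345,315), and all the purple ones are decoys.

```bash
cat > go.py <<'E'
import sys
from h import *
# go.py x y z(mm) jawyaw(deg) ... : tool-frame shift (cm) and turn from the present pose
s=manip.read_state(); R0=Rq(s['orientation']); p=np.array(s['position'])
a=[float(v) for v in sys.argv[1:]]
for i in range(0,len(a),4):
    t=np.array(a[i:i+3])/1000; y=np.radians(a[i+3]); c,sn=np.cos(y),np.sin(y)
    Rt=R.from_matrix(np.array([[sn,0,c],[-c,0,sn],[0,-1,0]]))
    print('pos',(R0.inv().apply(t-p)*100).round(2).tolist(),'ang',(R0.inv()*Rt).as_rotvec().round(3).tolist())
z=R0.as_matrix()[:,2]; print('now',(p*1000).round(1),'yaw',np.degrees(np.arctan2(z[1],z[0])).round(1),'t',round(s['clock'],2),'F',np.round(s['contact_force'],1),'w',round(s['grip_width']*1000,1),'j7',np.round(s['joints'][6],2))
E
python3 go.py 453.5 52.8 150 4.6 453.5 52.8 5 4.6
```

```text
pos [40.03, 8.13, -45.54] ang [0.0, 1.105, 0.0]
pos [40.03, 22.63, -45.53] ang [0.0, 1.105, 0.0]
now [254.  625.3 231.3] yaw 67.9 t 1.4 F [-0.5  0.7 -0.5] w 85.4 j7 -0.07
```

```bash
python3 -m crank '{"delta_pos":[[40.03,8.1,-45.5],[40.03,8.1,-45.5],[40.03,8.1,-45.5],[40.03,8.1,-45.5],[40.03,8.1,-45.5],[40.03,8.1,-45.5],[40.03,8.1,-45.5],[40.03,8.1,-45.5],[40.03,8.1,-45.5],[40.03,8.1,-45.5],[40.03,8.1,-45.5],[40.03,8.1,-45.5],[40.03,8.1,-45.5],[40.03,8.1,-45.5],[40.03,8.1,-45.5],[40.03,8.1,-45.5]],"angular":[[0,1.105,0],[0,1.105,0],[0,1.105,0],[0,1.105,0],[0,1.105,0],[0,1.105,0],[0,1.105,0],[0,1.105,0],[0,1.105,0],[0,1.105,0],[0,1.105,0],[0,1.105,0],[0,1.105,0],[0,1.105,0],[0,1.105,0],[0,1.105,0]],"jaw":[0.1,0.1,0.1,0.1,0.1,0.1,0.1,0.1,0.1,0.1,0.1,0.1,0.1,0.1,0.1,0.1]}' 50; python3 go.py 453.5 52.8 5 4.6
```

```text
clock: 3.4
position: [0.4536, 0.0534, 0.1503]
orientation: [0.52, -0.52, 0.48, -0.479]
contact_force: [-0.9, -0.9, 0.4]
grip_width: 0.0776
pos [0.06, 14.53, -0.01] ang [-0.0, 0.0, -0.0]
now [453.6  53.4 150.3] yaw 4.6 t 3.4 F [-0.9 -0.9  0.4] w 77.6 j7 -0.03
```

Accurate. I'll descend, grip and lift in one call.

```bash
python3 -m crank '{"delta_pos":[[0.06,5,0],[0.06,10,0],[0.06,13,0],[0.06,14.5,0],[0.06,14.5,0],[0.06,14.5,0],[0.06,14.5,0],[0.06,14.5,0],[0.06,14.5,0],[0.06,14.5,0],[0.06,14.5,0],[0.06,14.5,0]],"angular":[[0,0,0],[0,0,0],[0,0,0],[0,0,0],[0,0,0],[0,0,0],[0,0,0],[0,0,0],[0,0,0],[0,0,0],[0,0,0],[0,0,0]],"jaw":[0.1,0.1,0.1,0.1,0.1,0.9,0.9,0.9,0.9,0.9,0.9,0.9]}' 50; python3 go.py 453.5 52.8 110 4.6 633 -114.8 110 -4.2 633 -114.8 25 -4.2
```

```text
clock: 4.9
position: [0.4542, 0.0531, 0.0063]
orientation: [0.52, -0.519, 0.479, -0.48]
contact_force: [-2.4, 0.4, 16.1]
grip_width: 0.0294
pos [0.02, -10.37, -0.06] ang [-0.001, 0.0, -0.001]
pos [18.17, -10.37, 16.48] ang [-0.001, 0.154, -0.001]
pos [18.17, -1.87, 16.47] ang [-0.001, 0.154, -0.001]
now [454.2  53.1   6.3] yaw 4.6 t 4.9 F [-2.4  0.4 16.1] w 29.4 j7 0.21
```

```bash
python3 -m crank '{"delta_pos":[[0,-3,0],[0,-8,0],[3,-10.4,3],[18.2,-10.4,16.5],[18.2,-10.4,16.5],[18.2,-10.4,16.5],[18.2,-10.4,16.5],[18.2,-10.4,16.5],[18.2,-10.4,16.5],[18.2,-10.4,16.5],[18.2,-10.4,16.5]],"angular":[[0,0,0],[0,0,0],[0,0,0],[0,0.154,0],[0,0.154,0],[0,0.154,0],[0,0.154,0],[0,0.154,0],[0,0.154,0],[0,0.154,0],[0,0.154,0]],"jaw":[0.9,0.9,0.9,0.9,0.9,0.9,0.9,0.9,0.9,0.9,0.9]}'; python3 go.py 633 -114.8 25 -4.2
python3 - <<'E'
from meas import *
for n in ['scene','top']:
    p=viewer.get_image(n); cv2.imwrite(f'pics/{n}_c1.png',p['frame'])
a=cv2.imread('pics/scene_c1.png');cv2.imwrite('pics/v4.png',cv2.resize(a[90:290,170:370],None,fx=3,fy=3))
E
```

```text
clock: 6.28
position: [0.6329, -0.1142, 0.1105]
orientation: [0.482, -0.481, 0.518, -0.518]
contact_force: [-1.5, -1.3, -2.2]
grip_width: 0.0286
pos [0.07, 8.55, -0.0] ang [-0.001, 0.001, -0.002]
now [ 632.9 -114.2  110.5] yaw -4.2 t 6.28 F [-1.5 -1.3 -2.2] w 28.6 j7 0.34
```

View pics/v4.png

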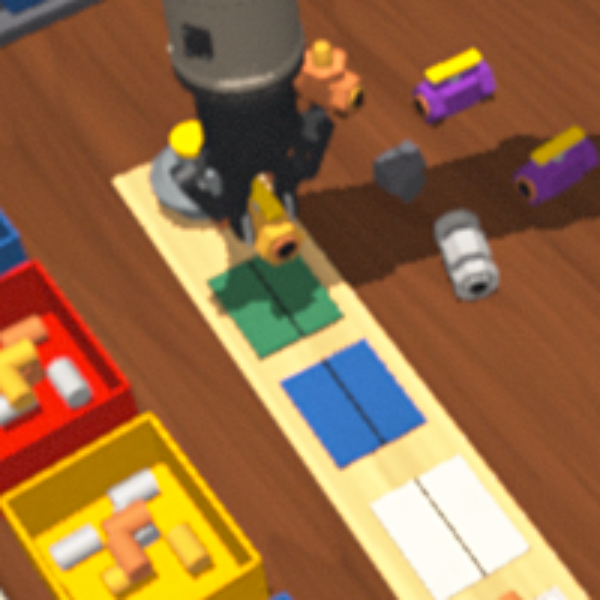

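The valve is held upright over the green pad, at crop (265,225). Next I'll lower it, release and rise.

```bash
python3 -m crank '{"delta_pos":[[0.07,4,0],[0.07,7,0],[0.07,8.3,0],[0.07,8.6,0],[0.07,8.6,0],[0.07,8.6,0],[0.07,8.6,0],[0.07,8.6,0],[0.07,8.6,0],[0.07,6,0],[0.07,1,0],[0.07,-1,0],[0.07,-1,0]],"angular":[[0,0,0],[0,0,0],[0,0,0],[0,0,0],[0,0,0],[0,0,0],[0,0,0],[0,0,0],[0,0,0],[0,0,0],[0,0,0],[0,0,0],[0,0,0]],"jaw":[0.9,0.9,0.9,0.9,0.9,0.2,0.2,0.2,0.2,0.1,0.1,0.1,0.1]}'; python3 go.py 472 -50.5 120 -21.4 472 -50.5 2 -21.4
```

```text
clock: 8.0
position: [0.6338, -0.1153, 0.1218]
orientation: [-0.483, 0.48, -0.517, 0.518]
contact_force: [-0.3, 1.6, -0.5]
grip_width: 0.0763
pos [-5.29, 0.13, -16.61] ang [-0.004, 0.301, -0.002]
pos [-5.27, 11.93, -16.65] ang [-0.004, 0.301, -0.002]
now [ 633.8 -115.3  121.8] yaw -4.2 t 8.0 F [-0.3  1.6 -0.5] w 76.3 j7 0.33
```

```bash
python3 -m crank '{"delta_pos":[[-5.3,0.1,-16.6],[-5.3,0.1,-16.6],[-5.3,0.1,-16.6],[-5.3,0.1,-16.6],[-5.3,0.1,-16.6],[-5.3,5,-16.65],[-5.3,9,-16.65],[-5.3,11.5,-16.65],[-5.3,11.9,-16.65],[-5.3,11.9,-16.65],[-5.3,11.9,-16.65],[-5.3,11.9,-16.65],[-5.3,11.9,-16.65],[-5.3,11.9,-16.65],[-5.3,11.9,-16.65],[-5.3,11.9,-16.65]],"angular":[[0,0.3,0],[0,0.3,0],[0,0.3,0],[0,0.3,0],[0,0.3,0],[0,0.3,0],[0,0.3,0],[0,0.3,0],[0,0.3,0],[0,0.3,0],[0,0.3,0],[0,0.3,0],[0,0.3,0],[0,0.3,0],[0,0.3,0],[0,0.3,0]],"jaw":[0.1,0.1,0.1,0.1,0.1,0.1,0.1,0.1,0.1,0.1,0.9,0.9,0.9,0.9,0.9,0.9]}'; python3 go.py 472 -50.5 110 -21.4 646 156 110 -4.2 646 156 25 -4.2
python3 - <<'E'
from meas import *
p=viewer.get_image('top'); W=cloud(p); cv2.imwrite('pics/v5.png',cv2.resize(p['frame'][100:300,250:450],None,fx=3,fy=3))
P=trim(region(W,(.633,-.115),.06,.064,.08)); print('handle',len(P),*rect(P),P.mean(0).round(4))
P=trim(region(W,(.633,-.115),.055,.03,.08)); print('valve',len(P),*rect(P),P.mean(0).round(4))
E
```

```text
clock: 10.0
position: [0.4728, -0.05, 0.0032]
orientation: [-0.401, 0.397, -0.583, 0.584]
contact_force: [-1.5, 0.0, 11.2]
grip_width: 0.0371
pos [0.04, -10.68, -0.0] ang [-0.004, 0.001, -0.004]
pos [-25.53, -10.55, 8.69] ang [-0.005, -0.299, -0.003]
pos [-25.5, -2.05, 8.65] ang [-0.005, -0.299, -0.003]
now [472.8 -50.    3.2] yaw -21.3 t 10.0 F [-1.5  0.  11.2] w 37.1 j7 0.13
handle 174 [ 632.5 -115.7] [14.8 53.5] 88.1 [ 0.6322 -0.1158  0.0695]
valve 544 [ 629.2 -114.8] [34.9 78.9] 82.6 [ 0.627  -0.1141  0.0544]
```

View pics/v5.png

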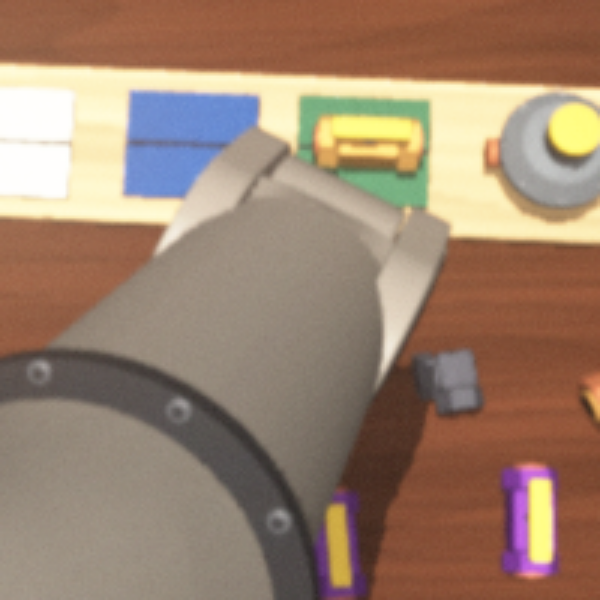

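The valve sits on the green pad at crop (370,145), 1 mm off centre. Now the union goes to white.

```bash
python3 -m crank '{"delta_pos":[[0,-3,0],[0,-8,0],[-3,-10.6,1],[-25.5,-10.6,8.7],[-25.5,-10.6,8.7],[-25.5,-10.6,8.7],[-25.5,-10.6,8.7],[-25.5,-10.6,8.7],[-25.5,-10.6,8.7],[-25.5,-10.6,8.7],[-25.5,-10.6,8.7]],"angular":[[0,0,0],[0,0,0],[0,0,0],[0,-0.3,0],[0,-0.3,0],[0,-0.3,0],[0,-0.3,0],[0,-0.3,0],[0,-0.3,0],[0,-0.3,0],[0,-0.3,0]],"jaw":[0.9,0.9,0.9,0.9,0.9,0.9,0.9,0.9,0.9,0.9,0.9]}'; python3 go.py 646 156 21.8 -4.4
```

```text
clock: 11.42
position: [0.6457, 0.155, 0.1108]
orientation: [-0.483, 0.479, -0.517, 0.519]
contact_force: [0.8, 0.6, -2.9]
grip_width: 0.0373
pos [-0.08, 8.9, -0.03] ang [-0.005, 0.003, -0.003]
now [645.7 155.  110.8] yaw -4.2 t 11.43 F [ 0.8  0.6 -2.9] w 37.3 j7 -0.07
```

```bash
python3 -m crank '{"delta_pos":[[-0.1,4,0],[-0.1,7,0],[-0.1,8.5,0],[-0.1,8.9,0],[-0.1,8.9,0],[-0.1,8.9,0],[-0.1,8.9,0],[-0.1,8.9,0],[-0.1,8.9,0],[-0.1,6,0],[-0.1,1,0],[-0.1,-2,0],[-0.1,-2,0]],"angular":[[0,0,0],[0,0,0],[0,0,0],[0,0,0],[0,0,0],[0,0,0],[0,0,0],[0,0,0],[0,0,0],[0,0,0],[0,0,0],[0,0,0],[0,0,0]],"jaw":[0.9,0.9,0.9,0.9,0.9,0.2,0.2,0.2,0.2,0.1,0.1,0.1,0.1]}'; python3 go.py 452.5 -303.5 140 22 452.5 -303.5 24 22
```

```text
clock: 13.05
position: [0.647, 0.1562, 0.1334]
orientation: [-0.485, 0.478, -0.517, 0.519]
contact_force: [0.4, -0.2, -0.5]
grip_width: 0.0769
pos [47.27, -1.01, -16.02] ang [-0.01, -0.457, -0.002]
pos [47.32, 10.58, -16.12] ang [-0.01, -0.457, -0.002]
now [647.  156.2 133.4] yaw -4.2 t 13.05 F [ 0.4 -0.2 -0.5] w 76.9 j7 -0.08
```

```bash
python3 -m crank '{"delta_pos":[[47.27,-1,-16],[47.27,-1,-16],[47.27,-1,-16],[47.27,-1,-16],[47.27,-1,-16],[47.27,-1,-16],[47.27,-1,-16],[47.27,-1,-16],[47.27,-1,-16],[47.27,-1,-16],[47.27,-1,-16]],"angular":[[-0.01,-0.457,0],[-0.01,-0.457,0],[-0.01,-0.457,0],[-0.01,-0.457,0],[-0.01,-0.457,0],[-0.01,-0.457,0],[-0.01,-0.457,0],[-0.01,-0.457,0],[-0.01,-0.457,0],[-0.01,-0.457,0],[-0.01,-0.457,0]],"jaw":[0.1,0.1,0.1,0.1,0.1,0.1,0.1,0.1,0.1,0.1,0.1]}'; python3 go.py 452.5 -303.5 21 22;  python3 - <<'E'
from meas import *
p=viewer.get_image('top'); W=cloud(p); cv2.imwrite('pics/top_c2.png',p['frame'])
P=trim(region(W,(.646,.156),.055,.03,.08)); print('union',len(P),*rect(P),P.mean(0).round(4))
P=trim(region(W,(.646,.156),.055,.05,.08)); print('uniontop',len(P),*rect(P),P.mean(0).round(4))
E
```

```text
clock: 14.42
position: [0.4532, -0.3022, 0.1394]
orientation: [0.587, -0.586, 0.396, -0.394]
contact_force: [-0.0, -0.1, -0.3]
grip_width: 0.0766
pos [0.13, 11.84, -0.11] ang [-0.0, 0.002, -0.003]
now [ 453.2 -302.2  139.4] yaw 22.1 t 14.43 F [-0.  -0.1 -0.3] w 76.6 j7 1.13
union 589 [646.  155.4] [39.1 76.5] 86.0 [0.6426 0.1538 0.05  ]
uniontop 326 [645.9 155.3] [30.1 71.5] 88.7 [0.6445 0.1557 0.0545]
```

Union is good: (646,155.4), axis about 87°. Gripping the tee.

```bash
python3 -m crank '{"delta_pos":[[0.1,4,-0.1],[0.1,8,-0.1],[0.1,11,-0.1],[0.1,11.8,-0.1],[0.1,11.8,-0.1],[0.1,11.8,-0.1],[0.1,11.8,-0.1],[0.1,11.8,-0.1],[0.1,11.8,-0.1],[0.1,11.8,-0.1],[0.1,11.8,-0.1],[0.1,11.8,-0.1]],"angular":[[0,0,0],[0,0,0],[0,0,0],[0,0,0],[0,0,0],[0,0,0],[0,0,0],[0,0,0],[0,0,0],[0,0,0],[0,0,0],[0,0,0]],"jaw":[0.1,0.1,0.1,0.1,0.1,0.9,0.9,0.9,0.9,0.9,0.9,0.9]}'; python3 go.py 640 15.2 140 -4.2 640 15.2 40 -4.2
```

```text
clock: 15.98
position: [0.4531, -0.3034, 0.0226]
orientation: [0.587, -0.586, 0.395, -0.395]
contact_force: [-3.0, 1.9, 10.6]
grip_width: 0.0394
pos [-22.52, -11.65, 29.32] ang [-0.001, 0.459, -0.002]
pos [-22.5, -1.65, 29.31] ang [-0.001, 0.459, -0.002]
now [ 453.1 -303.4   22.6] yaw 22.1 t 15.97 F [-3.   1.9 10.6] w 39.4 j7 1.26
```

```bash
python3 -m crank '{"delta_pos":[[0,-3,0],[0,-8,0],[-2,-11.7,2],[-22.5,-11.7,29.3],[-22.5,-11.7,29.3],[-22.5,-11.7,29.3],[-22.5,-11.7,29.3],[-22.5,-11.7,29.3],[-22.5,-11.7,29.3],[-22.5,-11.7,29.3],[-22.5,-11.7,29.3],[-22.5,-11.7,29.3]],"angular":[[0,0,0],[0,0,0],[0,0,0],[0,0.459,0],[0,0.459,0],[0,0.459,0],[0,0.459,0],[0,0.459,0],[0,0.459,0],[0,0.459,0],[0,0.459,0],[0,0.459,0]],"jaw":[0.9,0.9,0.9,0.9,0.9,0.9,0.9,0.9,0.9,0.9,0.9,0.9]}'; python3 go.py 640 15.2 41.2 -4.2
python3 - <<'E'
from meas import *
p=viewer.get_image('scene'); cv2.imwrite('pics/v6.png',cv2.resize(p['frame'][130:330,200:400],None,fx=3,fy=3))
E
```

```text
clock: 17.48
position: [0.6394, 0.0137, 0.1407]
orientation: [0.482, -0.48, 0.519, -0.518]
contact_force: [-0.4, -0.5, -2.9]
grip_width: 0.039
pos [-0.13, 9.95, 0.04] ang [-0.0, -0.002, -0.002]
now [639.4  13.7 140.7] yaw -4.3 t 17.48 F [-0.4 -0.5 -2.9] w 39.0 j7 0.14
```

View pics/v6.png

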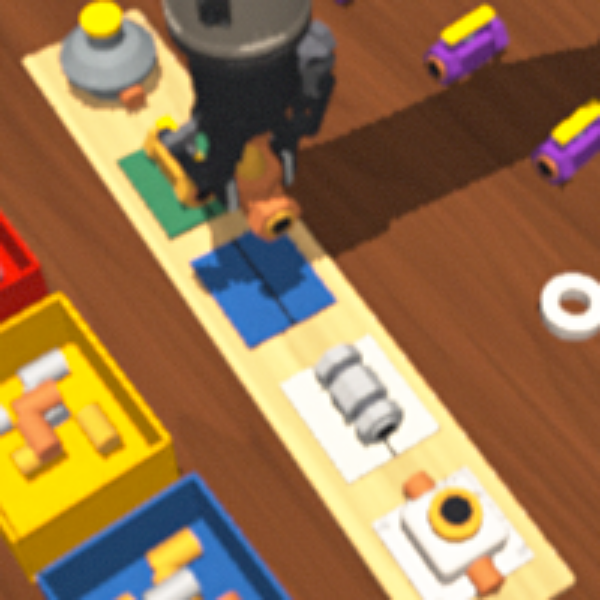

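The tee is held upright over the blue pad (crop (265,205)), and the union lies on white (crop (360,395)). Placing the tee.

```bash
python3 -m crank '{"delta_pos":[[-0.1,4,0],[-0.1,8,0],[-0.1,9.6,0],[-0.1,9.95,0],[-0.1,9.95,0],[-0.1,9.95,0],[-0.1,9.95,0],[-0.1,9.95,0],[-0.1,9.95,0],[-0.1,7,0],[-0.1,2,0],[-0.1,-1,0],[-0.1,-1,0]],"angular":[[0,0,0],[0,0,0],[0,0,0],[0,0,0],[0,0,0],[0,0,0],[0,0,0],[0,0,0],[0,0,0],[0,0,0],[0,0,0],[0,0,0],[0,0,0]],"jaw":[0.9,0.9,0.9,0.9,0.9,0.2,0.2,0.2,0.2,0.1,0.1,0.1,0.1]}'; python3 go.py 469.2 314 140 -4.2 469.2 314 4 -4.2
```

```text
clock: 19.15
position: [0.6408, 0.0148, 0.1531]
orientation: [-0.483, 0.479, -0.518, 0.519]
contact_force: [-0.7, 0.4, -0.0]
grip_width: 0.0768
pos [-28.55, 1.34, -19.36] ang [-0.004, -0.002, -0.004]
pos [-28.5, 14.94, -19.41] ang [-0.004, -0.002, -0.004]
now [640.8  14.8 153.1] yaw -4.3 t 19.15 F [-0.7  0.4 -0. ] w 76.8 j7 0.14
```

```bash
python3 -m crank '{"delta_pos":[[-28.5,1.3,-19.4],[-28.5,1.3,-19.4],[-28.5,1.3,-19.4],[-28.5,1.3,-19.4],[-28.5,1.3,-19.4],[-28.5,1.3,-19.4],[-28.5,1.3,-19.4],[-28.5,1.3,-19.4],[-28.5,1.3,-19.4]],"angular":[[-0.004,0,-0.004],[-0.004,0,-0.004],[-0.004,0,-0.004],[-0.004,0,-0.004],[-0.004,0,-0.004],[-0.004,0,-0.004],[-0.004,0,-0.004],[-0.004,0,-0.004],[-0.004,0,-0.004]],"jaw":[0.1,0.1,0.1,0.1,0.1,0.1,0.1,0.1,0.1]}' 25; python3 go.py 469.2 314 5 -4.2
python3 - <<'E'
from meas import *
p=viewer.get_image('top'); W=cloud(p)
for n,z0,z1 in [('tee',.027,.12),('nut',.06,.07),('spig',.076,.1)]:
    P=trim(region(W,(.64,.015),.055,z0,z1)); print(n,len(P),*rect(P),P.mean(0).round(4))
E
```

```text
clock: 20.27
position: [0.4693, 0.3123, 0.1402]
orientation: [-0.48, 0.481, -0.519, 0.519]
contact_force: [0.9, 0.6, 0.1]
grip_width: 0.0766
pos [-0.18, 13.52, -0.03] ang [-0.0, -0.003, 0.001]
now [469.3 312.3 140.2] yaw -4.4 t 20.27 F [0.9 0.6 0.1] w 76.6 j7 -0.47
tee 598 [636.7  14.4] [41.5 75.3] 87.4 [0.6328 0.0136 0.0584]
nut 217 [636.5  13.6] [41.3 43.4] 85.1 [0.6353 0.0136 0.0648]
spig 69 [636.   14.1] [16.9 19.5] 91.9 [0.6356 0.0135 0.0824]
```

```bash
python3 -m crank '{"delta_pos":[[-0.2,4,0],[-0.2,9,0],[-0.2,12.5,0],[-0.2,13.5,0],[-0.2,13.5,0],[-0.2,13.5,0],[-0.2,13.5,0],[-0.2,13.5,0],[-0.2,13.5,0],[-0.2,13.5,0],[-0.2,13.5,0],[-0.2,13.5,0]],"angular":[[0,0,0],[0,0,0],[0,0,0],[0,0,0],[0,0,0],[0,0,0],[0,0,0],[0,0,0],[0,0,0],[0,0,0],[0,0,0],[0,0,0]],"jaw":[0.1,0.1,0.1,0.1,0.1,0.9,0.9,0.9,0.9,0.9,0.9,0.9]}' 25
python3 - <<'E'
from meas import *
for c in ['scene','top']:
  p=viewer.get_image(c); W=cloud(p); print(c)
  for n,z0,z1 in [('tee',.027,.12),('nut',.06,.07),('spig',.076,.1)]:
    P=trim(region(W,(.64,.015),.055,z0,z1)); print(n,len(P),*rect(P),P.mean(0).round(4))
E
python3 go.py 637.5 14.2 180 -4.2
```

```text
clock: 21.82
position: [0.47, 0.3149, 0.0065]
orientation: [-0.481, 0.48, -0.519, 0.519]
contact_force: [-1.4, -1.8, 11.4]
grip_width: 0.0393
scene
tee 470 [637.9  17.4] [41.8 74.9] 84.1 [0.6423 0.0253 0.0572]
nut 157 [637.6  13.9] [41.7 44.2] 28.1 [0.64   0.0174 0.0653]
spig 50 [639.   15.3] [16.3 19.5] 137.8 [0.639  0.0161 0.0822]
top
tee 603 [637.1  14.6] [40.7 75. ] 88.9 [0.6329 0.0138 0.0585]
nut 215 [637.1  13.6] [40.5 43.2] 89.2 [0.6357 0.0138 0.065 ]
spig 75 [635.7  14.2] [19.4 19.5] 177.5 [0.6356 0.0137 0.0817]
pos [28.69, -17.35, 19.02] ang [-0.001, -0.003, -0.001]
now [470.  314.9   6.5] yaw -4.4 t 21.93 F [-1.6 -1.4 10.9] w 39.1 j7 -0.34
```

```bash
python3 -m crank '{"delta_pos":[[0,-3,0],[0,-8,0],[2,-13,1],[28.75,-13,19],[28.75,-13,19],[28.75,-13,19],[28.75,-13,19],[28.75,-13,19],[28.75,-13,19],[28.75,-13,19],[28.75,-13,19],[28.75,-13,19]],"angular":[[0,0,0],[0,0,0],[0,0,0],[0,0,0],[0,0,0],[0,0,0],[0,0,0],[0,0,0],[0,0,0],[0,0,0],[0,0,0],[0,0,0]],"jaw":[0.9,0.9,0.9,0.9,0.9,0.9,0.9,0.9,0.9,0.9,0.9,0.9]}'; python3 go.py 638.5 14.7 105 -4.2 638.5 14.7 72 -4.2
python3 - <<'E'
from meas import *
p=viewer.get_image('scene'); cv2.imwrite('pics/v7.png',cv2.resize(p['frame'][150:270,230:350],None,fx=5,fy=5,interpolation=cv2.INTER_CUBIC))
W=cloud(p)
P=W[150:270,230:350].reshape(-1,3); f=p['frame'][150:270,230:350].reshape(-1,3).astype(int)
m=(f[:,2]>130)&(f[:,1]<60)&(f[:,0]<60)&(abs(P[:,0]-.64)<.05); Q=P[m]; print('cap',len(Q),np.nanmin(Q,0).round(4),np.nanmax(Q,0).round(4))
P=trim(region(W,(.64,.015),.03,.076,.09)); print('spig',len(P),*rect(P))
E
```

```text
clock: 23.42
position: [0.6369, 0.0154, 0.1365]
orientation: [0.482, -0.48, 0.518, -0.518]
contact_force: [-0.9, -0.2, 0.2]
grip_width: 0.039
pos [0.07, 3.15, 0.16] ang [-0.001, -0.001, -0.002]
pos [0.07, 6.45, 0.16] ang [-0.001, -0.001, -0.002]
now [636.9  15.4 136.5] yaw -4.3 t 23.43 F [-0.9 -0.2  0.2] w 39.0 j7 0.15
cap 248 [ 0.6174 -0.0016  0.133 ] [0.6547 0.0366 0.1674]
spig 54 [639.5  16. ] [18.  19.9] 129.4
```

View pics/v7.png

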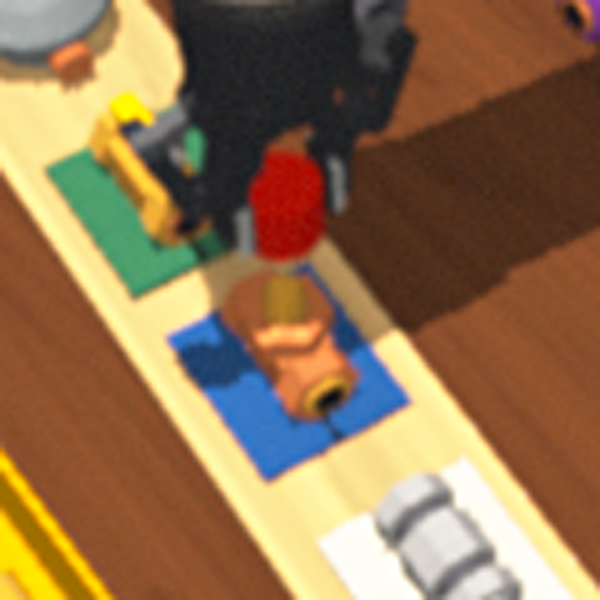

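The cap (crop (288,205)) hangs upright above the spigot (crop (287,300)). From the scene camera's own measurements it needs about +2.5 mm in x and −1.2 mm in y. I'll correct that and lower it.

```bash
python3 -m crank '{"delta_pos":[[0.1,0,0.25],[0.1,2,0.25],[0.1,3.5,0.25],[0.1,4.5,0.25],[0.1,5.3,0.25],[0.1,6,0.25],[0.1,6.4,0.25],[0.1,6.45,0.25],[0.1,6.45,0.25]],"angular":[[0,0,0],[0,0,0],[0,0,0],[0,0,0],[0,0,0],[0,0,0],[0,0,0],[0,0,0],[0,0,0]],"jaw":[0.9,0.9,0.9,0.9,0.9,0.9,0.9,0.9,0.9]}'; python3 go.py 638.5 14.7 72 -4.2
```

```text
clock: 24.6
position: [0.6397, 0.014, 0.0723]
orientation: [-0.482, 0.48, -0.518, 0.518]
contact_force: [-0.0, 0.5, -0.2]
grip_width: 0.0395
pos [-0.06, 0.03, -0.12] ang [-0.002, -0.001, -0.002]
now [639.7  14.   72.3] yaw -4.3 t 24.6 F [-0.   0.5 -0.2] w 39.5 j7 0.2
```

```bash
python3 -m crank '{"delta_pos":[[0,0.05,0],[0,0.05,0],[0,0.05,0],[0,0.05,0],[0,-2,0],[0,-7,0],[0,-12,0],[0,-14,0],[20,-14,-15],[20,-14,-15],[20,-14,-15],[20,-14,-15],[20,-14,-15],[20,-14,-15],[20,-14,-15]],"angular":[[0,0,0],[0,0,0],[0,0,0],[0,0,0],[0,0,0],[0,0,0],[0,0,0],[0,0,0],[0,0,0],[0,0,0],[0,0,0],[0,0,0],[0,0,0],[0,0,0],[0,0,0]],"jaw":[0.2,0.2,0.2,0.2,0.1,0.1,0.1,0.1,0.1,0.1,0.1,0.1,0.1,0.1,0.1]}'
python3 - <<'E'
from meas import *
for c in ['scene','top']:
  p=viewer.get_image(c); W=cloud(p); print(c); cv2.imwrite(f'pics/{c}_end.png',p['frame'])
  for n,q,z0,z1 in [('captop',(.64,.015),.09,.12),('teebody',(.64,.015),.027,.06),('handle',(.633,-.115),.064,.09),('union',(.646,.156),.03,.08)]:
    P=trim(region(W,q,.055,z0,z1)); print(n,len(P),*rect(P),P.mean(0).round(4),np.median(P[:,2]).round(4))
  for nm in ['green','blue','white']:
    for r in viewer.regions_of(p,f'pad_{nm}_top')[:1]:
        P=W[r['mask']]; P=trim(P[abs(P[:,2]-.018)<.005]); print(nm,len(P),*rect(P))
a=cv2.imread('pics/scene_end.png');b=cv2.imread('pics/top_end.png')
cv2.imwrite('pics/v8.png',np.hstack([cv2.resize(a[120:280,220:350],(390,480)),cv2.resize(b[100:230,230:410],(400,480))]))
E
```

```text
clock: 26.48
position: [0.4756, -0.1736, 0.2119]
orientation: [-0.482, 0.481, -0.518, 0.518]
contact_force: [0.1, 0.2, 0.4]
grip_width: 0.0767
scene
captop 214 [640.2  14.5] [37.6 40. ] 54.4 [0.6409 0.0165 0.0987] 0.0992
teebody 237 [638.5  16.2] [39.3 76.8] 85.8 [0.6441 0.0329 0.0457] 0.0472
handle 108 [ 633.5 -114.4] [15.3 56.3] 86.5 [ 0.6344 -0.1128  0.0699] 0.07
union 557 [647.2 156.9] [39.4 75.9] 86.0 [0.6501 0.16   0.0496] 0.0509
green 655 [ 632.2 -112.8] [ 88.  103.4] 85.3
blue 668 [641.4  14.1] [ 85.9 105.4] 86.5
white 743 [646. 158.] [87.6 98.8] 83.3
top
captop 295 [638.1  14.2] [37.5 39.6] 179.2 [0.6373 0.0141 0.0988] 0.099
teebody 297 [634.7  14.6] [37.7 75.8] 91.9 [0.6306 0.0131 0.047 ] 0.049
handle 172 [ 632.4 -115.5] [14.2 53.4] 87.0 [ 0.6321 -0.1156  0.0698] 0.0699
union 594 [646.  155.6] [39.4 76.6] 86.5 [0.6426 0.154  0.0499] 0.0507
green 989 [ 632.7 -114. ] [ 85.1 100.3] 86.2
blue 867 [639.9  15. ] [85.1 99.8] 86.3
white 973 [646.6 156.9] [ 86.7 105. ] 86.7
```

View pics/v8.png

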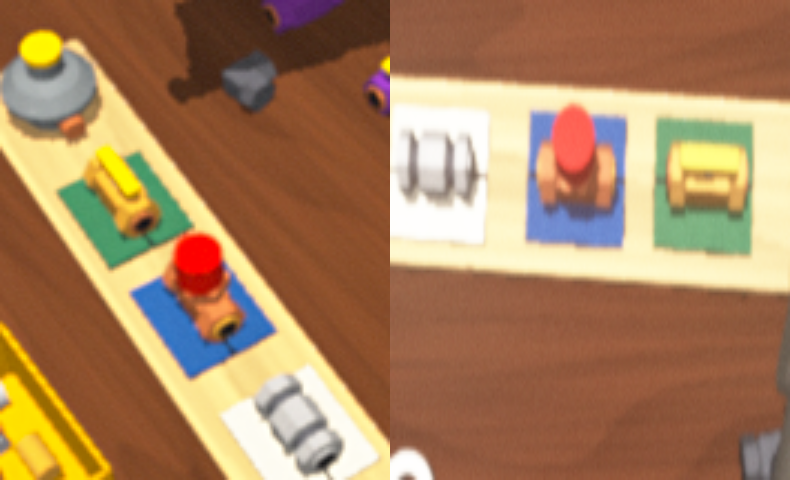

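Everything is in place. In the left (scene) half, the valve is on green at (125,190), the capped tee on blue at (200,280) and the union on white at (300,420). The cap top is at 99 mm, which is exactly the fully seated height (18+47+34).

```bash
python3 -c "
from bench import workorder; print(workorder.hand_in())"
```

```text
the job is handed in; nothing more can be done
None
```

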